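Stack two loudspeaker motors

TASK

Put together the two loudspeaker motors, each on the yoke in its own nest, threading the rings over the pole so that each lies flat. First the large motor in the blue nest: the large black magnet ring, then the large silver plate on top of it; after that the small motor in the orange nest: the small black magnet ring, then the small brass-coloured plate on top of it. Magnets chip, so set all the rings down gently rather than dropping them, let go of everything, and leave the green tape roll and the screwdriver where they are.

Things in the scene. Friction and masses are not known exactly. Their poses are not given: they have to be found in the camera images.
- large_magnet_center (a point): The large magnet, black ferrite (not magnetised), about 150 g: a flat ring 64 mm across with a 38 mm hole, 15 mm high, lying flat and loose on the bench. Four small blue paint dots on its upper side. The point is its centre, half-way up; z is its axis; yaw does not matter.
- large_plate_center (a point): The large plate, silver steel, about 130 g: a flat ring 58 mm across with a 36 mm hole, 10 mm high, lying flat and loose on the bench. Four small blue paint dots on its upper side. The point is its centre, half-way up; z is its axis; yaw does not matter.
- small_magnet_center (a point): The small magnet, black ferrite (not magnetised), about 80 g: a flat ring 48 mm across with a 24 mm hole, 12 mm high, lying flat and loose on the bench. Four small orange paint dots on its upper side. The point is its centre, half-way up; z is its axis; yaw does not matter.
- small_plate_center (a point): The small plate, brass-coloured steel, about 70 g: a flat ring 44 mm across with a 22 mm hole, 8 mm high, lying flat and loose on the bench. Four small orange paint dots on its upper side. The point is its centre, half-way up; z is its axis; yaw does not matter.
- blue_yoke_seat (a point): The blue nest: a round blue plastic block 88 mm across and 14 mm high, fixed to the bench, holding a pale metal yoke: a disc 68 mm across and 8 mm thick on top of the block, with a 26 mm pole standing up from its middle. The pole is straight for 29 mm above the disc, then tapers to 14 mm across at its tip, 36 mm above the disc. The point is the centre of the disc's upper face (22 mm above the bench), on which the magnet is to lie; z is up along the pole.
- orange_yoke_seat (a point): The orange nest: a round orange plastic block 76 mm across and 14 mm high, fixed to the bench, holding a pale metal yoke: a disc 54 mm across and 8 mm thick on top of the block, with a 12 mm pole standing up from its middle. The pole is straight for 23 mm above the disc, then tapers to 4 mm across at its tip, 30 mm above the disc. The point is the centre of the disc's upper face (22 mm above the bench), on which the magnet is to lie; z is up along the pole.
- tape_center (a point): A green roll of tape lying flat among the parts, 54 mm across, 36 mm hole, 19 mm high; not part of the job, leave it where it is. The point is its centre, half-way up.
- screwdriver_grip (a point): A screwdriver with a red handle lying among the parts, 170 mm long and 26 mm high; not part of the job, leave it where it is. The point is on the axis of its handle, 51 mm from the handle end; its x axis runs along the tool from the handle towards the tip.
Not all that is in view belongs to the job. What is meant by the part that bears small_plate_center is not purple, and is the smaller of those in its own colour.

How it is judged (in metres and radians):
On the way, in this order (a step that is already met when the one before it is completed fails the run):
1. the large black magnet ring lies flat on the blue nest's yoke, round its pole (horizontal distance between large_magnet_center and blue_yoke_seat below 0.008 m and z of large_magnet_center in the frame of blue_yoke_seat between 0.005 and 0.01 m and angle between large_magnet_center's own z axis and vertical below 0.06 rad), for 0.2 s.
2. the large silver plate lies flat on the large magnet, round the same pole (all of step 1 and horizontal distance between large_plate_center and blue_yoke_seat below 0.008 m and z of large_plate_center in the frame of blue_yoke_seat between 0.0175 and 0.0225 m and angle between large_plate_center's own z axis and vertical below 0.06 rad), for 0.2 s.
3. the small black magnet ring lies flat on the orange nest's yoke, round its pole (horizontal distance between small_magnet_center and orange_yoke_seat below 0.008 m and z of small_magnet_center in the frame of orange_yoke_seat between 0.0035 and 0.0085 m and angle between small_magnet_center's own z axis and vertical below 0.06 rad), for 0.2 s.
4. the small brass-coloured plate lies flat on the small magnet, round the same pole (all of step 3 and horizontal distance between small_plate_center and orange_yoke_seat below 0.008 m and z of small_plate_center in the frame of orange_yoke_seat between 0.0135 and 0.0185 m and angle between small_plate_center's own z axis and vertical below 0.06 rad), for 0.2 s.
At the end, for the whole second after the job is handed in: Large plate on large magnet on the blue nest's yoke, small plate on small magnet on the orange nest's yoke: each ring round its pole (within 8 mm of its axis), within 2.5 mm of its seated height, tilted under 0.06 rad, released and at rest (all of step 2 and all of step 4 and linear speed of each of large_magnet, large_plate, small_magnet, small_plate below 0.02 m/s and contact force between each of large_magnet, large_plate, small_magnet, small_plate and the fingers below 0.1 N); the robot touches nothing.
It fails at once if a ring is dropped (it falls freely, faster than 0.6 m/s, a fall of about 18 mm) ((linear speed of large_magnet above 0.6 m/s and contact force between large_magnet and anything else below 0.05 N) or (linear speed of large_plate above 0.6 m/s and contact force between large_plate and anything else below 0.05 N) or (linear speed of small_magnet above 0.6 m/s and contact force between small_magnet and anything else below 0.05 N) or (linear speed of small_plate above 0.6 m/s and contact force between small_plate and anything else below 0.05 N)).
It fails at once if the tape roll or the screwdriver is moved more than 30 mm (distance of any of tape_center, screwdriver_grip from where it was at the start of the episode above 0.03 m).
It also fails if it takes over 90 s, if anything falls off the work surface, if the arm or the gripper's body presses on something with over 40 N, if the wrist force passes 120 N, or if a joint passes its speed limit or range.

ROBOT

A 6-joint arm with a two-finger parallel gripper is mounted at the origin on the work surface. World frame = base frame: x ahead of the robot, y to its left, z up, the work surface at z = 0. Lengths are in m, angles in degrees, forces in N, time in s.
With the tool pointing down it reaches from about 0.25 to 0.725 m from the base axis. Payload 9.7 kg.
Tool frame: the origin (TCP) lies between the finger pads; the fingertips stand 22 mm ahead of it and the grasp point (between the pads) lies 3 mm ahead of it; z points along the fingers, y is the line along which they close (so a half turn about z gives the same grasp; the last joint's range is limited). The gripper opens to 85 mm and grips with 20 to 120 N. Pads are 22 mm wide; open, the fingers measure 114 mm over their backs; the gripper's body (76 mm by 85 mm) begins 54 mm behind the grasp point. The pads swing forward as they close: fully open they stand 13 mm farther back than shut.
Start: joints at [72.651, 4.979, 10.078, 95.1, 0, 90], TCP at [0.164, 0.525, 0.253] pointing down, gripper open.
Joint ranges: [-179.16, 179.16], [-48.56, 103.87], [-65.8, 70.77], [-126.05, 130.52], [-82.76, 87.17], [-180, 180]. Speed limits (degrees/s): [127.2, 127.2, 147.25, 180, 180, 180].

INTERFACE

Orientations are given as [roll, pitch, yaw] about the fixed x, y, z axes, in that order (R = Rz(yaw) Ry(pitch) Rx(roll)).
In Python, from workcell import bot, viewer, finder gives the robot as it stands.
- The arm moves only by the tool move_arm, never from a script. Its arguments are lists of equal length, an entry for each row: "offset": the shift along the tool's x, y, z in cm, a list of three; "twist": the turn, a rotation vector about the tool's x, y, z in rad, a list of three; "grip": the opening, from 0 (shut) to 1 (fully open). In form: {"offset": [[x, y, z], ...], "twist": [[ax, ay, az], ...], "grip": [grip, ...]}. A call has 1 to 5 rows; each row shifts and turns the commanded pose from where the row before left it, along the tool's axes as they then stand; what a row does not reach is not made up. A row lasts 1/10 s, in which the tool goes at most 50 mm and 8.59 degrees, less where a joint would pass 70% of its speed; a pose out of reach is approached as far as the arm can. A call is refused whole if a number of a shift passes 5 or a number of a turn 0.15, either way. A call with a gripper value outside its range is refused whole. The fingers move at their own pace and stop on an object; "force" is the grip in N (left out, the last holds). Time passes only in rows, so rows that do not move let the fingers close. It gives the time, the measured TCP pose, the force, the opening and the grip force at its end, in the units of the state.
- bot.get_obs(): the state, without advancing time (a new reading comes with each control period).
- viewer.camera(name): name is "scene" or "top" or "wrist"; returns a dict with "color" (420x560x3 uint8, red, green, blue), "depth" (420x560 float32, m along the optical axis (not along the pixel's ray), 0 where there is no reading), "vfov" (degrees; the focal length in pixels is half the picture's height over the tangent of half this angle, whatever the lens; pixels are square), "cx", "cy" (the principal point, pixels), "position" and "attitude" of the camera in the world; the wrist camera has in their place "tool_from_camera" (4x4, takes a point from camera to tool coordinates, whose origin is the TCP and whose axes are the flange's). Camera axes: x right, y down, z forward; pixel columns grow to the right and rows downward; lengths in m; the calibration is good to about 2 mm. The wrist camera is an equidistant fisheye: a pixel r from the principal point sees the ray r / f radians off the axis. A picture is of the moment at which its call begins: read the wrist's pose just before it.
- bot.job_done(): hands the job in; it is judged then, once.
Trained networks look in a picture, given as the dict that the camera call returned (one of the last four; its "shot" number tells which), for a name from the list of things; names that differ only in an ending like _2 or _b are one class to them, and where a whole thing is asked for, a point or a joint stands for the part that bears it (a point fixed in the world has none). Each returns a list of dicts, best first, with "p" (0 to 1); they miss things now and then, are a little off and sometimes report something else, mostly with a low value. They report only what shows in the picture. A call takes as long as a camera call. They do not tell look-alikes from the thing itself.
- finder.boxes_of(picture, thing): "position" ([column, row] in pixels, amid what is visible of it).
- finder.pinpoint(picture, thing): "position" ([column, row] in pixels: a listed point, or the origin of a listed thing).
The state is a dict: "time": time; "q": joint angles; "qd": joint speeds; "joint_efforts": joint torques, N m; "ee_pos": TCP position; "tcp_rot": TCP orientation; "wrist_force": force on the tool from outside, world axes, zero at the start; "torque": the same for the moment, N m; "opening": finger opening in m; "grasp_force": force on a finger pad.
Only numpy, scipy, OpenCV 4.12 (cv2) and the standard library are available. Lean on these libraries where they do the work, as an engineer would, in place of code of your own. Each camera call takes 0.05 s, during which the arm holds its last target. There are 200 camera calls.

## Working session

There is one attempt and no reset: what is moved stays moved. The work goes in short steps, Python scripts to look and compute and a tool call to move; the robot and the scene stay as the last step left them, time stands still between calls to the robot, and variables do not carry over. Pictures are saved under pics/ and viewed, at most 14 in all, crops included, and the job is handed in when it is done.

Besides the shell and the picture viewer there is one more tool, called after "Call:" as name(argument=value, ...), one argument or row to a line, values as JSON. move_arm: Moves the arm, as the interface text tells. Its arguments: {"type":"object","properties":{"offset":{"type":"array","items":{"type":"array","items":{"type":"number"}}},"twist":{"type":"array","items":{"type":"array","items":{"type":"number"}}},"grip":{"type":"array","items":{"type":"number"}},"force":{"type":"number"}},"required":["offset","twist","grip"]}

```bash
mkdir -p pics; cat > h.py <<'E'
import numpy as np, cv2
from scipy.spatial.transform import Rotation as R
from workcell import bot, viewer, finder
def ray(p,uv):
    f=210/np.tan(np.radians(p['vfov'])/2)
    return np.array([(uv[0]-p['cx'])/f,(uv[1]-p['cy'])/f,1])
def rot(a):
    a=np.array(a,float)
    return a if a.shape==(3,3) else R.from_euler('xyz',a,degrees=True).as_matrix()
def world(p,uv,z):
    d=rot(p['attitude'])@ray(p,uv); o=np.array(p['position'])
    return o+d*(z-o[2])/d[2]
def cloud(p):
    f=210/np.tan(np.radians(p['vfov'])/2); D=p['depth']
    v,u=np.mgrid[:420,:560]
    P=np.stack([(u-p['cx'])/f*D,(v-p['cy'])/f*D,D],-1)
    return P@rot(p['attitude']).T+np.array(p['position'])
def save(p,n): cv2.imwrite('pics/'+n,cv2.cvtColor(p['color'],cv2.COLOR_RGB2BGR))
Z=dict(large_magnet_center=.0075,large_plate_center=.005,small_magnet_center=.006,small_plate_center=.004,blue_yoke_seat=.022,orange_yoke_seat=.022,tape_center=.0095,screwdriver_grip=.013)
E
python3 - <<'E'
from h import *
o=bot.get_obs();print(o)
for n in ('top','scene'):
    p=viewer.camera(n); save(p,n+'0.png'); print(n,p['vfov'],p['position'],p['attitude'])
    for t,z in Z.items():
        print(t,[(np.round(r['position']).tolist(),round(r['p'],2),world(p,r['position'],z)[:2].round(3).tolist()) for r in finder.pinpoint(p,t)[:4]])
E
```

```text
{'time': 0.0, 'q': array([ 7.26504032e+01,  5.01165543e+00,  1.00333458e+01,  9.51002755e+01,
       -1.17884511e-03,  9.00010605e+01]), 'qd': array([ 0.0549399 ,  0.05978798,  0.10209127,  0.01860323, -0.05365651,
        0.02207903]), 'joint_efforts': array([ 4.95431868e-04, -5.20393038e+01,  4.64797676e+01,  1.64770213e-02,
        2.73543748e-05,  1.59179046e-05]), 'ee_pos': array([0.16395302, 0.52477397, 0.2525678 ]), 'tcp_rot': array([-1.79921415e+02,  1.18029856e-03,  1.62649344e+02]), 'wrist_force': array([ 0.67019481, -0.67152202,  0.02959544]), 'torque': array([-0.01935889, -0.00773183,  0.02405695]), 'grasp_force': 0.0, 'opening': 0.08540807410720164}
top 54.118873813694734 [0.4834835  0.01669583 0.92449767] [-176.41810128    1.40572173  -90.60473686]
large_magnet_center [([310.0, 153.0], 0.69, [0.649, -0.028])]
large_plate_center [([456.0, 202.0], 0.89, [0.535, -0.351])]
small_magnet_center [([287.0, 242.0], 0.72, [0.449, 0.025])]
small_plate_center [([155.0, 159.0], 0.78, [0.641, 0.322]), ([113.0, 165.0], 0.67, [0.628, 0.421]), ([146.0, 196.0], 0.46, [0.556, 0.343])]
blu
[... 332 characters left out ...]
23753     0.35200144  136.16516362]
large_magnet_center [([242.0, 231.0], 0.78, [0.651, -0.033]), ([372.0, 288.0], 0.22, [0.552, 0.339])]
large_plate_center [([201.0, 162.0], 0.71, [0.543, -0.358])]
small_magnet_center [([308.0, 206.0], 0.53, [0.449, 0.02])]
small_plate_center [([378.0, 326.0], 0.9, [0.625, 0.418]), ([342.0, 307.0], 0.69, [0.645, 0.324]), ([370.0, 290.0], 0.45, [0.557, 0.338])]
blue_yoke_seat [([347.0, 233.0], 0.91, [0.462, 0.179]), ([300.0, 262.0], 0.6, [0.627, 0.165])]
orange_yoke_seat [([275.0, 171.0], 0.85, [0.421, -0.143]), ([352.0, 232.0], 0.6, [0.451, 0.185])]
tape_center [([300.0, 263.0], 0.82, [0.623, 0.16])]
screwdriver_grip [([200.0, 197.0], 0.58, [0.65, -0.219])]
```

View pics/top0.png

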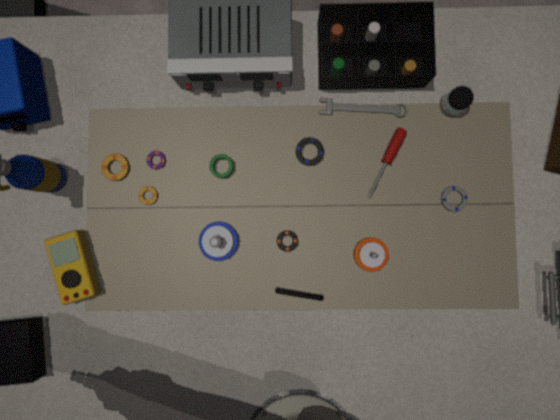

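View pics/scene0.png

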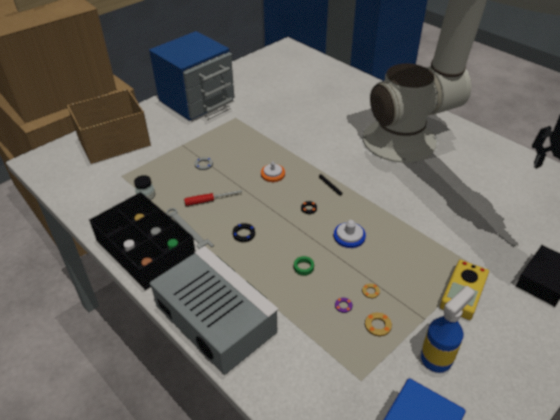

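```bash
python3 - <<'E'
import cv2
a=cv2.imread('pics/top0.png')[125:225,85:190]
b=cv2.imread('pics/scene0.png')[250:350,310:415]
cv2.imwrite('pics/c.png',cv2.hconcat([cv2.resize(a,(399,380),interpolation=2),cv2.resize(b,(399,380),interpolation=2)]))
E
```

```text
(no output)
```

View pics/c.png

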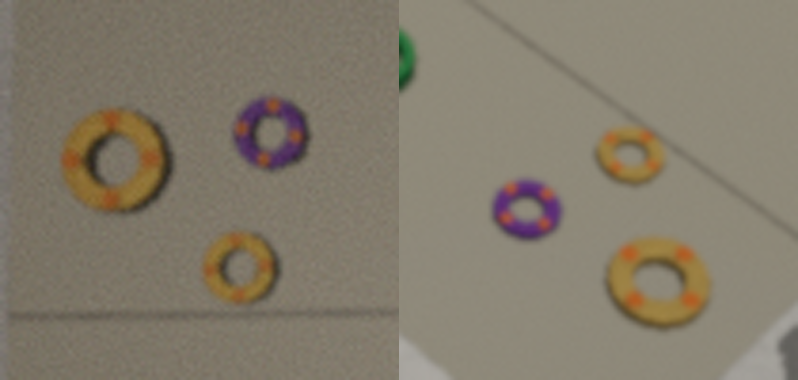

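The pictures show:
- **Blue nest:** top (216,242).
- **Orange nest:** top (370,254).
- **Large magnet:** blue-dotted black ring at top (310,152).
- **Large plate:** silver ring at top (455,199).
- **Small magnet:** orange-dotted black ring at top (287,241).
- **Small plate candidates:** large brass ring (115,167), purple ring (156,159), small brass ring (148,195). The crop shows that (148,195) is the only small, non-purple one, so I choose it.

Distractors are the tape (222,166) and the screwdriver (393,148).

Call:
move_arm(
  offset=[
    [0, 0, 0],
    [0, 0, 0],
    [-3.2, -3.7, 0],
    [-3.2, -3.7, 0],
    [-3.2, -3.7, 0],
  ],
  twist=[
    [0, 0, -0.15],
    [0, 0, -0.15],
    [0, 0, 0],
    [0, 0, 0],
    [0, 0, 0],
  ],
  grip=[1, 1, 1, 1, 1],
)

```text
time: 1.4
ee_pos: [0.2602, 0.4125, 0.2532]
tcp_rot: [-180.0, 0.0, 179.9]
wrist_force: [0.4, 1.1, -0.9]
opening: 0.0853
grasp_force: 0.0
```

Call:
move_arm(
  offset=[
    [-3.2, -3.7, 0],
    [-3.2, -3.7, 0],
    [-3.2, -3.7, 0],
    [-3.2, -3.7, 0],
    [-3.2, -3.7, 0],
  ],
  twist=[
    [0, 0, 0],
    [0, 0, 0],
    [0, 0, 0],
    [0, 0, 0],
    [0, 0, 0],
  ],
  grip=[1, 1, 1, 1, 1],
)

```text
time: 1.9
ee_pos: [0.4201, 0.2265, 0.2536]
tcp_rot: [180.0, 0.0, 179.8]
wrist_force: [1.3, 1.9, 0.6]
opening: 0.0855
grasp_force: 0.0
```

Call:
move_arm(
  offset=[
    [-3.2, -3.7, 0],
    [-3.2, -3.7, 0],
    [-3.2, -3.7, 0],
    [-3.2, -3.7, 2],
    [-3.2, -3.7, 2],
  ],
  twist=[
    [0, 0, 0],
    [0, 0, 0],
    [0, 0, 0],
    [0, 0, 0],
    [0, 0, 0],
  ],
  grip=[1, 1, 1, 1, 1],
)

```text
time: 2.4
ee_pos: [0.5766, 0.045, 0.2155]
tcp_rot: [180.0, 0.1, 179.8]
wrist_force: [1.1, 1.5, -0.2]
opening: 0.0853
grasp_force: 0.0
```

Call:
move_arm(
  offset=[
    [-3.2, -3.4, 2],
    [-1.5, -2, 3],
    [0, 0, 2],
    [0, 0, 0],
  ],
  twist=[
    [0, 0, 0],
    [0, 0, 0],
    [0, 0, 0],
    [0, 0, 0],
  ],
  grip=[1, 1, 1, 1],
)

```text
time: 2.8
ee_pos: [0.6204, -0.0076, 0.142]
tcp_rot: [180.0, -0.3, 179.8]
wrist_force: [-0.7, 0.5, -0.6]
opening: 0.0857
grasp_force: 0.0
```

```bash
cat >> h.py <<'E'
def wristlook(t,z,name=None):
    "world positions of thing t at height z, as seen by the wrist camera"
    o=bot.get_obs(); p=viewer.camera('wrist')
    f=210/np.tan(np.radians(p['vfov'])/2); T=np.array(p['tool_from_camera'])
    Rw=rot(o['tcp_rot']); out=[]
    for r in finder.pinpoint(p,t):
        d=np.array(r['position'])-[p['cx'],p['cy']]; q=np.hypot(*d); a=q/f
        c=np.array([*(np.sin(a)*d/q),np.cos(a)])
        dw=Rw@T[:3,:3]@c; ow=Rw@T[:3,3]+o['ee_pos']
        w=ow+dw*(z-ow[2])/dw[2]; out.append((np.round(r['position']).tolist(),round(r['p'],2),w.round(4).tolist()))
    if name: save(p,name)
    return o,out
E
python3 - <<'E'
from h import *
o,out=wristlook('large_magnet_center',.0075,'w1.png'); print(o['ee_pos'],o['tcp_rot'],o['q'],out)
E
```

```text
[ 0.62036787 -0.00760181  0.14201309] [179.99329612  -0.33327359 179.75893232] [-7.03751496e-01  1.41980367e+01  8.23836238e+00  8.43736425e+01
  4.01240383e-03 -4.62675987e-01] []
```

View pics/w1.png

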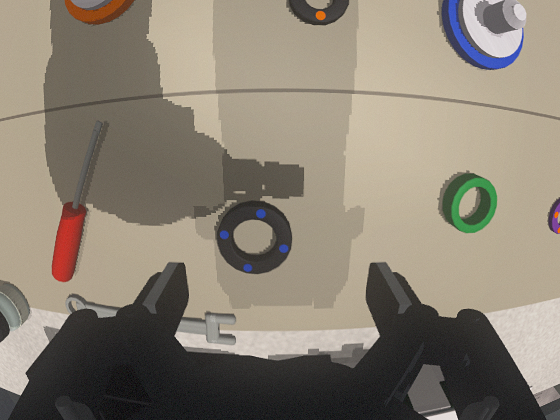

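The wrist view shows the large magnet at (255,238), with four blue dots. The tape is at (470,203), the screwdriver at (68,240), and the fingers are below the ring. The network missed the magnet, so I'll use the paint dots.

```bash
cat >> h.py <<'E'
def wproj(o,p,uv,z):
    f=210/np.tan(np.radians(p['vfov'])/2); T=np.array(p['tool_from_camera']); Rw=rot(o['tcp_rot'])
    d=np.array(uv)-[p['cx'],p['cy']]; q=np.hypot(*d)
    dw=Rw@T[:3,:3]@np.array([*(np.sin(q/f)*d/q),np.cos(q/f)]); ow=Rw@T[:3,3]+o['ee_pos']
    return ow+dw*(z-ow[2])/dw[2]
def dots(col,z,exp,name=None):
    "paint dots (col 'blue'/'orange') near exp on the plane z: their world xy and the circle centre"
    o=bot.get_obs(); p=viewer.camera('wrist'); h=cv2.cvtColor(p['color'],cv2.COLOR_RGB2HSV)
    if name: save(p,name)
    m=cv2.inRange(h,(105,120,60),(130,255,255)) if col=='blue' else cv2.inRange(h,(5,215,120),(16,255,255))
    n,_,s,c=cv2.connectedComponentsWithStats(m)
    P=[(wproj(o,p,c[i],z)[:2],s[i,4],c[i]) for i in range(1,n) if 6<s[i,4]<600]
    P=[a for a in P if np.hypot(*(a[0]-exp))<.045]
    for a in P: print(a[0].round(4),a[1],a[2].round())
    C=np.mean([a[0] for a in P],0); print('mean',C.round(4),'radii',[round(float(np.hypot(*(a[0]-C))),4) for a in P])
    print('tcp',o['ee_pos'].round(4),'rpy',o['tcp_rot'].round(2),'move cm tool x,y',(-(C-o['ee_pos'][:2])*[1,-1]*100).round(2))
E
python3 - <<'E'
from h import *
dots('blue',.015,[.65,-.03])
p=viewer.camera('top')
o=bot.get_obs()
E
```

```text
[ 0.6282 -0.0211] 68 [259. 209.]
[ 0.647  -0.0523] 58 [223. 230.]
[ 0.6595 -0.0027] 59 [282. 244.]
[ 0.678  -0.0336] 51 [246. 263.]
mean [ 0.6531 -0.0274] radii [0.0257, 0.0256, 0.0256, 0.0256]
tcp [ 0.6214 -0.0066  0.1462] rpy [ 1.8000e+02 -2.0000e-02  1.7985e+02] move cm tool x,y [-3.18 -2.08]
```

Call:
move_arm(
  offset=[
    [-3.2, -2.1, 0],
    [0, 0, 4],
    [0, 0, 4],
    [0, 0, 0],
  ],
  twist=[
    [0, 0, 0],
    [0, 0, 0],
    [0, 0, 0],
    [0, 0, 0],
  ],
  grip=[1, 1, 1, 1],
)

```text
time: 3.4
ee_pos: [0.6511, -0.0273, 0.0615]
tcp_rot: [180.0, -0.4, 179.9]
wrist_force: [-0.2, 1.3, -0.5]
opening: 0.0854
grasp_force: 0.0
```

```bash
python3 - <<'E'
from h import *
dots('blue',.015,[.65,-.03])
E
```

```text
[ 0.6285 -0.0212] 112 [289. 208.]
[ 0.647  -0.0524] 123 [233. 239.]
[ 0.6602 -0.0028] 109 [320. 260.]
[ 0.6783 -0.0338] 115 [267. 287.]
mean [ 0.6535 -0.0275] radii [0.0258, 0.0257, 0.0257, 0.0256]
tcp [ 0.6511 -0.0273  0.0615] rpy [179.98  -0.4  179.88] move cm tool x,y [-0.24 -0.02]
```

Call:
move_arm(
  offset=[
    [-0.2, 0, 2],
    [0, 0, 2.3],
    [0, 0, 0],
    [0, 0, 0],
  ],
  twist=[
    [0, 0, 0],
    [0, 0, 0],
    [0, 0, 0],
    [0, 0, 0],
  ],
  grip=[1, 1, 1, 0.8],
  force=40,
)

```text
time: 3.85
ee_pos: [0.6564, -0.0276, 0.0257]
tcp_rot: [-180.0, 0.1, 179.9]
wrist_force: [0.4, 0.4, -0.1]
opening: 0.0728
grasp_force: 0.0
```

Call:
move_arm(
  offset=[
    [0, 0, 0],
    [0, 0, 0],
    [0, 0, 0],
    [0, 0, 0],
    [0, 0, 0],
  ],
  twist=[
    [0, 0, 0],
    [0, 0, 0],
    [0, 0, 0],
    [0, 0, 0],
    [0, 0, 0],
  ],
  grip=[0.6, 0.6, 0.6, 0.6, 0.6],
  force=40,
)

```text
time: 4.35
ee_pos: [0.6569, -0.0277, 0.0268]
tcp_rot: [180.0, 0.2, 179.8]
wrist_force: [-2.8, 0.6, 10.5]
opening: 0.0617
grasp_force: 41.1
```

```bash
python3 - <<'E'
from h import *
dots('blue',.015,[.65,-.03],'w2.png')
E
```

```text
[ 0.6282 -0.0218] 231 [291. 220.]
[ 0.6467 -0.0529] 199 [223. 257.]
[ 0.6593 -0.0033] 165 [329. 280.]
[ 0.6779 -0.0343] 156 [265. 312.]
mean [ 0.653  -0.0281] radii [0.0256, 0.0256, 0.0256, 0.0256]
tcp [ 0.6569 -0.0277  0.0268] rpy [179.99   0.25 179.85] move cm tool x,y [ 0.38 -0.04]
```

View pics/w2.png

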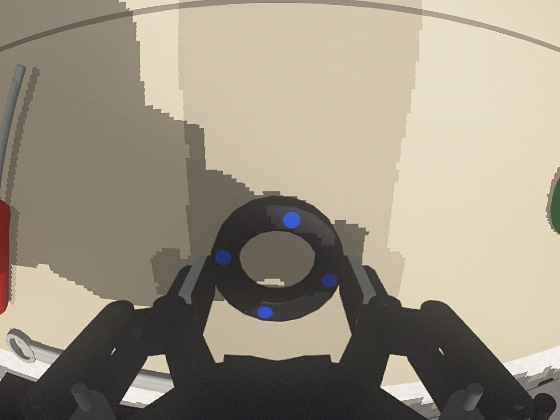

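The magnet is between both pads, with its dots around (276,265). Grip force is 41 N. I'll lift a little and check it holds.

Call:
move_arm(
  offset=[
    [0, 0, -0.5],
    [0, 0, -2],
    [0, 0, -4],
    [0, 0, -4],
    [0, 0, 0],
  ],
  twist=[
    [0, 0, 0],
    [0, 0, 0],
    [0, 0, 0],
    [0, 0, 0],
    [0, 0, 0],
  ],
  grip=[0.6, 0.6, 0.6, 0.6, 0.6],
)

```text
time: 4.9
ee_pos: [0.6582, -0.028, 0.1361]
tcp_rot: [-180.0, 0.6, 179.8]
wrist_force: [0.4, 0.3, 0.7]
opening: 0.0613
grasp_force: 44.0
```

```bash
cat >> h.py <<'E'
def seat(t,exp):
    o,out=wristlook(t,.022); print(t,out[:3])
    # pole tip: look at depth
E
python3 - <<'E'
from h import *
o=bot.get_obs(); z=o['ee_pos'][2]-.0268+.015
dots('blue',z,o['ee_pos'][:2]); print('wf',o['wrist_force'],o['opening'])
seat('blue_yoke_seat',0)
E
```

```text
[ 0.6295 -0.0221] 226 [291. 220.]
[ 0.6485 -0.0528] 108 [224. 258.]
[ 0.6606 -0.0037] 129 [328. 280.]
[ 0.6793 -0.0345] 153 [265. 312.]
mean [ 0.6545 -0.0283] radii [0.0257, 0.0252, 0.0253, 0.0256]
tcp [ 0.6582 -0.028   0.1361] rpy [-179.97    0.62  179.84] move cm tool x,y [ 0.37 -0.03]
wf [0.35362046 0.30476482 0.6634868 ] 0.06125203000123586
blue_yoke_seat []
```

Call:
move_arm(
  offset=[
    [2.2, 3.5, 0],
    [2.2, 3.5, 0],
    [2.2, 3.5, 0],
    [2.2, 3.5, 0],
    [2.2, 3.5, 0],
  ],
  twist=[
    [0, 0, 0],
    [0, 0, 0],
    [0, 0, 0],
    [0, 0, 0],
    [0, 0, 0],
  ],
  grip=[0.6, 0.6, 0.6, 0.6, 0.6],
)

```text
time: 5.55
ee_pos: [0.5442, 0.1484, 0.1263]
tcp_rot: [-180.0, -0.1, 179.8]
wrist_force: [0.7, -0.1, -1.5]
opening: 0.0615
grasp_force: 44.0
```

Call:
move_arm(
  offset=[
    [2.2, 3.3, 0],
    [0, 0, 0],
    [0, 0, 0],
  ],
  twist=[
    [0, 0, 0],
    [0, 0, 0],
    [0, 0, 0],
  ],
  grip=[0.6, 0.6, 0.6],
)

```text
time: 5.85
ee_pos: [0.5232, 0.181, 0.1267]
tcp_rot: [-180.0, -0.1, 179.9]
wrist_force: [-0.2, -0.4, -1.5]
opening: 0.0616
grasp_force: 44.1
```

```bash
python3 - <<'E'
from h import *
seat('blue_yoke_seat',0)
o=bot.get_obs();print(o['ee_pos'],o['tcp_rot'],o['opening'])
p=viewer.camera('wrist');save(p,'w3.png')
E
```

```text
blue_yoke_seat [([274.0, 117.0], 0.66, [0.4539, 0.1786, 0.022])]
[0.52409742 0.17987079 0.12700376] [-1.79963346e+02 -5.88837674e-02  1.79816614e+02] 0.061758435159236416
```

View pics/w3.png

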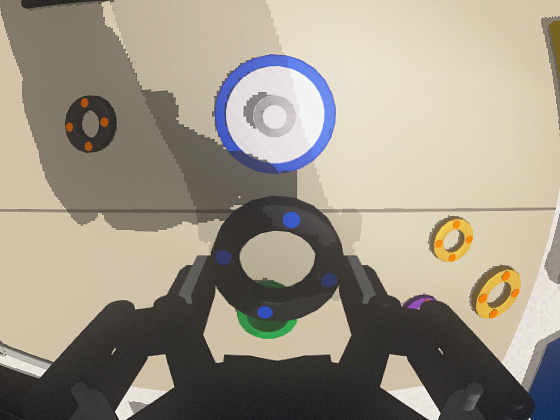

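The wrist view shows the magnet held level at (276,265), with the blue nest ahead at (275,114). I'll refine the seat from depth.

```bash
cat >> h.py <<'E'
def wcloud(o,p):
    f=210/np.tan(np.radians(p['vfov'])/2); T=np.array(p['tool_from_camera']); Rw=rot(o['tcp_rot'])
    v,u=np.mgrid[:420,:560]; x=u-p['cx']; y=v-p['cy']; q=np.hypot(x,y)+1e-9; a=q/f
    D=p['depth']; k=D*np.tan(a)/q
    P=np.stack([x*k,y*k,D],-1)@T[:3,:3].T+T[:3,3]
    return P@Rw.T+o['ee_pos']
def circ(xy):
    A=np.c_[2*xy,np.ones(len(xy))]; s=np.linalg.lstsq(A,(xy**2).sum(1),rcond=None)[0]
    return s[:2],np.sqrt(s[2]+s[:2]@s[:2])
def layer(exp,z0,z1,r,name=None):
    "outer circle of what shows between heights z0..z1 within r of exp (wrist depth)"
    o=bot.get_obs(); p=viewer.camera('wrist'); W=wcloud(o,p)
    if name: save(p,name)
    m=(p['depth']>0)&(W[...,2]>z0)&(W[...,2]<z1)&(np.hypot(W[...,0]-exp[0],W[...,1]-exp[1])<r)
    xy=W[m][:,:2]; h=cv2.convexHull((xy*1e4).astype(np.float32))[:,0]/1e4
    c,R_=circ(h); res=np.abs(np.hypot(*(h-c).T)-R_).max()
    print('n',len(xy),'medz',np.median(W[m][:,2]).round(4),'centre',c.round(4),'R',R_.round(4),'res',res.round(4),'tcp',o['ee_pos'].round(4),'rpy',o['tcp_rot'].round(2))
    return c
E
python3 - <<'E'
from h import *
e=[.454,.179]
layer(e,.0185,.026,.05); layer(e,.0095,.0165,.06); layer(e,.03,.05,.03); layer(e,.055,.062,.03)
E
```

```text
n 5964 medz 0.0226 centre [0.4531 0.1782] R 0.0339 res 0.0005 tcp [0.5243 0.1797 0.1271] rpy [-1.7997e+02 -5.0000e-02  1.7978e+02]
n 3835 medz 0.0145 centre [0.4533 0.1782] R 0.0437 res 0.0004 tcp [0.5244 0.1796 0.1273] rpy [-1.7998e+02 -4.0000e-02  1.7976e+02]
n 1 medz 0.0499 centre [0.1073 0.0398] R 0.3642 res 0.0 tcp [0.5245 0.1796 0.1274] rpy [-1.7998e+02 -3.0000e-02  1.7975e+02]
n 868 medz 0.058 centre [0.4531 0.1784] R 0.0104 res 0.0006 tcp [0.5245 0.1797 0.1275] rpy [-1.7999e+02 -2.0000e-02  1.7976e+02]
```

Call:
move_arm(
  offset=[
    [3.4, -0.1, 0],
    [3.4, 0, 0],
    [0, 0, 1],
    [0, 0, 0],
  ],
  twist=[
    [0, 0, 0],
    [0, 0, 0],
    [0, 0, 0],
    [0, 0, 0],
  ],
  grip=[0.6, 0.6, 0.6, 0.6],
)

```text
time: 6.6
ee_pos: [0.4557, 0.1793, 0.117]
tcp_rot: [-180.0, -0.0, 179.8]
wrist_force: [0.5, 1.0, -1.6]
opening: 0.0613
grasp_force: 44.1
```

```bash
python3 - <<'E'
from h import *
o=bot.get_obs(); z=o['ee_pos'][2]-.0268+.015
dots('blue',z,o['ee_pos'][:2])
layer([.453,.178],.052,.062,.03)
E
```

```text
[0.427  0.1852] 234 [291. 220.]
[0.4445 0.1787] 403 [276. 255.]
[0.4457 0.1542] 168 [223. 257.]
[0.4581 0.2036] 134 [328. 280.]
[0.4766 0.1727] 153 [265. 312.]
mean [0.4504 0.1789] radii [0.0242, 0.0059, 0.0251, 0.0259, 0.0269]
tcp [0.4557 0.1793 0.117 ] rpy [-1.7999e+02 -2.0000e-02  1.7983e+02] move cm tool x,y [ 0.53 -0.04]
n 436 medz 0.0579 centre [0.458  0.1783] R 0.0093 res 0.003 tcp [0.4563 0.1794 0.1175] rpy [-179.99   -0.    179.82]
```

Call:
move_arm(
  offset=[
    [0, 0, 2],
    [0, 0, 2],
    [0, 0, 1.5],
    [0, 0, 0.5],
    [0, 0, 0],
  ],
  twist=[
    [0, 0, 0],
    [0, 0, 0],
    [0, 0, 0],
    [0, 0, 0],
    [0, 0, 0],
  ],
  grip=[0.6, 0.6, 0.6, 0.6, 0.6],
)

```text
time: 7.2
ee_pos: [0.456, 0.1795, 0.0572]
tcp_rot: [-180.0, -0.1, 179.8]
wrist_force: [-0.5, -0.6, -1.5]
opening: 0.0616
grasp_force: 44.1
```

Call:
move_arm(
  offset=[
    [0, 0, 0.4],
    [0, 0, 0.2],
    [0, 0, 0.1],
    [0, 0, 0],
  ],
  twist=[
    [0, 0, 0],
    [0, 0, 0],
    [0, 0, 0],
    [0, 0, 0],
  ],
  grip=[0.6, 0.6, 0.6, 0.6],
)

```text
time: 7.6
ee_pos: [0.4562, 0.1797, 0.0509]
tcp_rot: [180.0, 0.0, 179.8]
wrist_force: [0.2, 0.1, -1.5]
opening: 0.0613
grasp_force: 44.1
```

Call:
move_arm(
  offset=[
    [0, 0, 0.1],
    [0, 0, 0.1],
    [0, 0, 0],
  ],
  twist=[
    [0, 0, 0],
    [0, 0, 0],
    [0, 0, 0],
  ],
  grip=[0.6, 0.6, 0.6],
)

```text
time: 7.9
ee_pos: [0.4562, 0.1797, 0.049]
tcp_rot: [180.0, 0.0, 179.8]
wrist_force: [-0.8, -0.3, 0.5]
opening: 0.0612
grasp_force: 44.3
```

Contact has just begun: the force went from −1.5 to +0.5 N at the expected height. I'll release.

Call:
move_arm(
  offset=[
    [0, 0, 0.05],
    [0, 0, 0],
    [0, 0, 0],
    [0, 0, 0],
    [0, 0, 0],
  ],
  twist=[
    [0, 0, 0],
    [0, 0, 0],
    [0, 0, 0],
    [0, 0, 0],
    [0, 0, 0],
  ],
  grip=[0.6, 0.75, 0.85, 0.95, 1],
)

```text
time: 8.4
ee_pos: [0.4561, 0.1797, 0.0482]
tcp_rot: [180.0, -0.0, 179.8]
wrist_force: [-0.3, 0.3, 0.7]
opening: 0.0854
grasp_force: 0.0
```

Call:
move_arm(
  offset=[
    [0, 0, 0],
    [0, 0, -3],
    [0, 0, -4],
    [0, 0, -3],
    [0, 0, 0],
  ],
  twist=[
    [0, 0, 0],
    [0, 0, 0],
    [0, 0, 0],
    [0, 0, 0],
    [0, 0, 0],
  ],
  grip=[1, 1, 1, 1, 1],
)

```text
time: 8.9
ee_pos: [0.4578, 0.1804, 0.1527]
tcp_rot: [179.9, 0.4, 179.8]
wrist_force: [0.0, -0.0, -0.9]
opening: 0.0853
grasp_force: 0.0
```

```bash
python3 - <<'E'
from h import *
dots('blue',.037,[.4532,.1782])
layer([.4532,.1782],.033,.041,.05)
E
```

```text
[0.4264 0.1858] 60 [284. 166.]
[0.4453 0.1548] 66 [243. 191.]
[0.4588 0.204 ] 57 [307. 207.]
[0.4765 0.1731] 74 [268. 229.]
mean [0.4517 0.1794] radii [0.0261, 0.0254, 0.0255, 0.0255]
tcp [0.4578 0.1804 0.1527] rpy [179.86   0.35 179.84] move cm tool x,y [ 0.6  -0.09]
n 3468 medz 0.0374 centre [0.4514 0.1794] R 0.0317 res 0.0005 tcp [0.4571 0.1801 0.1503] rpy [179.92   0.21 179.84]
```

Call:
move_arm(
  offset=[
    [-0.9, -4.8, 0],
    [-0.9, -4.8, 0],
    [-0.9, -4.8, 0],
    [-0.9, -4.8, 0],
    [-0.9, -4.8, 0],
  ],
  twist=[
    [0, 0, 0],
    [0, 0, 0],
    [0, 0, 0],
    [0, 0, 0],
    [0, 0, 0],
  ],
  grip=[1, 1, 1, 1, 1],
)

```text
time: 9.5
ee_pos: [0.4998, -0.0623, 0.1468]
tcp_rot: [180.0, -0.1, 179.9]
wrist_force: [1.0, 0.2, -0.8]
opening: 0.0855
grasp_force: 0.0
```

Call:
move_arm(
  offset=[
    [-0.9, -4.8, 0],
    [-0.9, -4.8, 0],
    [-0.9, -4.8, 0],
    [-0.9, -4.8, 0],
    [-0.9, -4.8, 0],
  ],
  twist=[
    [0, 0, 0],
    [0, 0, 0],
    [0, 0, 0],
    [0, 0, 0],
    [0, 0, 0],
  ],
  grip=[1, 1, 1, 1, 1],
)

```text
time: 10.0
ee_pos: [0.5442, -0.3024, 0.1464]
tcp_rot: [179.9, -0.1, 179.8]
wrist_force: [0.2, 0.3, 1.0]
opening: 0.0853
grasp_force: 0.0
```

Call:
move_arm(
  offset=[
    [0, -4, 2],
    [0, 0, 2],
    [0, 0, 0],
    [0, 0, 0],
  ],
  twist=[
    [0, 0, 0],
    [0, 0, 0],
    [0, 0, 0],
    [0, 0, 0],
  ],
  grip=[1, 1, 1, 1],
)

```text
time: 10.4
ee_pos: [0.544, -0.3399, 0.1072]
tcp_rot: [179.9, -0.1, 179.8]
wrist_force: [-0.7, 0.3, 1.0]
opening: 0.0856
grasp_force: 0.0
```

```bash
python3 - <<'E'
from h import *
dots('blue',.010,[.539,-.354])
layer([.539,-.354],.006,.014,.04)
E
```

```text
[ 0.5175 -0.3506] 17 [261. 179.]
[ 0.5454 -0.3723] 14 [232. 218.]
[ 0.5468 -0.3687] 8 [237. 219.]
[ 0.5664 -0.3445] 68 [271. 244.]
mean [ 0.544 -0.359] radii [0.0279, 0.0134, 0.01, 0.0267]
tcp [ 0.544  -0.3399  0.1072] rpy [ 1.7991e+02 -1.2000e-01  1.7985e+02] move cm tool x,y [-0.   -1.91]
n 2995 medz 0.0104 centre [ 0.5421 -0.3469] R 0.0286 res 0.0005 tcp [ 0.5446 -0.3398  0.1085] rpy [ 1.7998e+02 -2.0000e-02  1.7988e+02]
```

Call:
move_arm(
  offset=[
    [0.2, -0.7, 2],
    [0, 0, 3],
    [0, 0, 2.4],
    [0, 0, 0],
    [0, 0, 0],
  ],
  twist=[
    [0, 0, 0],
    [0, 0, 0],
    [0, 0, 0],
    [0, 0, 0],
    [0, 0, 0],
  ],
  grip=[1, 1, 1, 1, 0.8],
)

```text
time: 11.0
ee_pos: [0.5431, -0.3471, 0.0357]
tcp_rot: [-180.0, 0.0, 179.9]
wrist_force: [-1.0, 0.3, -0.0]
opening: 0.0732
grasp_force: 0.0
```

```bash
python3 - <<'E'
from h import *
layer([.542,-.347],.006,.014,.04)
E
```

```text
n 5698 medz 0.0104 centre [ 0.5423 -0.3471] R 0.0288 res 0.0009 tcp [ 0.5431 -0.3471  0.0357] rpy [-1.7997e+02  5.0000e-02  1.7989e+02]
```

Call:
move_arm(
  offset=[
    [0.1, 0, 0.7],
    [0, 0, 0],
    [0, 0, 0],
    [0, 0, 0],
    [0, 0, 0],
  ],
  twist=[
    [0, 0, 0],
    [0, 0, 0],
    [0, 0, 0],
    [0, 0, 0],
    [0, 0, 0],
  ],
  grip=[0.8, 0.55, 0.55, 0.55, 0.55],
  force=40,
)

```text
time: 11.55
ee_pos: [0.5426, -0.3481, 0.0295]
tcp_rot: [-179.9, 0.2, 179.8]
wrist_force: [-0.2, 0.5, 8.5]
opening: 0.0472
grasp_force: 4.3
```

```bash
python3 - <<'E'
from h import *
layer([.542,-.347],.006,.014,.028,'w4.png')
E
```

```text
n 5108 medz 0.0104 centre [ 0.5419 -0.3469] R 0.0279 res 0.0016 tcp [ 0.5426 -0.3481  0.0295] rpy [-179.92    0.18  179.84]
```

View pics/w4.png

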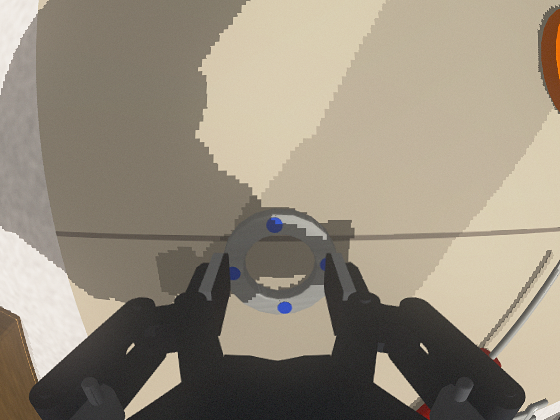

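The fingers closed on top of the plate: the opening is 47 mm and the pads overlap the ring at (235,265) and (325,265). I went too high, so I'll lift, open and go lower.

Call:
move_arm(
  offset=[
    [0, 0, -1.0],
    [0, 0, 0],
    [0, 0, 0],
    [0, 0, 0],
  ],
  twist=[
    [0, 0, 0],
    [0, 0, 0],
    [0, 0, 0],
    [0, 0, 0],
  ],
  grip=[0.8, 1, 1, 1],
)

```text
time: 12.0
ee_pos: [0.5415, -0.3475, 0.037]
tcp_rot: [180.0, -0.0, 179.8]
wrist_force: [-1.0, 0.5, -0.9]
opening: 0.0855
grasp_force: 0.0
```

```bash
python3 - <<'E'
from h import *
layer([.542,-.347],.006,.014,.04)
E
```

```text
n 5604 medz 0.0103 centre [ 0.5422 -0.3472] R 0.0287 res 0.0008 tcp [ 0.5415 -0.3475  0.037 ] rpy [ 1.7999e+02 -2.0000e-02  1.7984e+02]
```

Call:
move_arm(
  offset=[
    [0, 0, 1.0],
    [0, 0, 0.6],
    [0, 0, 0],
    [0, 0, 0],
  ],
  twist=[
    [0, 0, 0],
    [0, 0, 0],
    [0, 0, 0],
    [0, 0, 0],
  ],
  grip=[0.85, 0.8, 0.8, 0.75],
)

```text
time: 12.45
ee_pos: [0.5413, -0.3474, 0.0207]
tcp_rot: [180.0, -0.0, 179.8]
wrist_force: [0.3, 0.3, -0.2]
opening: 0.0641
grasp_force: 0.0
```

Call:
move_arm(
  offset=[
    [0, 0, 0],
    [0, 0, 0],
    [0, 0, 0],
    [0, 0, 0],
  ],
  twist=[
    [0, 0, 0],
    [0, 0, 0],
    [0, 0, 0],
    [0, 0, 0],
  ],
  grip=[0.55, 0.55, 0.55, 0.55],
  force=40,
)

```text
time: 12.85
ee_pos: [0.5418, -0.3477, 0.0218]
tcp_rot: [-180.0, 0.0, 179.8]
wrist_force: [-0.8, 0.8, 5.3]
opening: 0.0558
grasp_force: 42.7
```

```bash
python3 - <<'E'
from h import *
layer([.542,-.347],.006,.014,.029)
E
```

```text
n 6438 medz 0.0104 centre [ 0.5422 -0.3474] R 0.0286 res 0.0011 tcp [ 0.5418 -0.3477  0.0218] rpy [-1.7997e+02  4.0000e-02  1.7984e+02]
```

Call:
move_arm(
  offset=[
    [0, 0, -0.5],
    [0, 0, -2.5],
    [0, 0, -4],
    [0, 0, -4],
    [0, 4, -1.5],
  ],
  twist=[
    [0, 0, 0],
    [0, 0, 0],
    [0, 0, 0],
    [0, 0, 0],
    [0, 0, 0],
  ],
  grip=[0.55, 0.55, 0.55, 0.55, 0.55],
)

```text
time: 13.4
ee_pos: [0.5425, -0.3107, 0.1501]
tcp_rot: [-179.8, 0.2, 179.6]
wrist_force: [0.7, 1.0, -0.4]
opening: 0.0557
grasp_force: 43.0
```

Call:
move_arm(
  offset=[
    [0.8, 4.7, 0],
    [0.8, 4.7, 0],
    [0.8, 4.7, 0],
    [0.8, 4.7, 0],
    [0.8, 4.7, 0],
  ],
  twist=[
    [0, 0, 0],
    [0, 0, 0],
    [0, 0, 0],
    [0, 0, 0],
    [0, 0, 0],
  ],
  grip=[0.55, 0.55, 0.55, 0.55, 0.55],
)

```text
time: 13.9
ee_pos: [0.5016, -0.0708, 0.1461]
tcp_rot: [180.0, -0.0, 179.8]
wrist_force: [0.6, 0.5, -1.0]
opening: 0.0556
grasp_force: 43.0
```

Call:
move_arm(
  offset=[
    [0.8, 4.7, 0],
    [0.8, 4.7, 0],
    [0.8, 4.7, 0],
    [0.8, 4.7, 0],
    [0.8, 4.7, 0],
  ],
  twist=[
    [0, 0, 0],
    [0, 0, 0],
    [0, 0, 0],
    [0, 0, 0],
    [0, 0, 0],
  ],
  grip=[0.55, 0.55, 0.55, 0.55, 0.55],
)

```text
time: 14.4
ee_pos: [0.4622, 0.1644, 0.1463]
tcp_rot: [180.0, 0.0, 179.8]
wrist_force: [1.2, 0.2, -1.7]
opening: 0.0559
grasp_force: 43.0
```

Call:
move_arm(
  offset=[
    [0.3, 1, 0],
    [0, 0, 0],
  ],
  twist=[
    [0, 0, 0],
    [0, 0, 0],
  ],
  grip=[0.55, 0.55],
)

```text
time: 14.6
ee_pos: [0.4594, 0.1741, 0.146]
tcp_rot: [-180.0, -0.0, -180.0]
wrist_force: [-0.3, 0.7, -0.4]
opening: 0.0556
grasp_force: 43.0
```

Call:
move_arm(
  offset=[
    [0.6, 0.3, 2],
    [0, 0, 1.5],
    [0, 0, 0],
    [0, 0, 0],
  ],
  twist=[
    [0, 0, 0],
    [0, 0, 0],
    [0, 0, 0],
    [0, 0, 0],
  ],
  grip=[0.55, 0.55, 0.55, 0.55],
)

```text
time: 15.0
ee_pos: [0.4542, 0.1748, 0.1112]
tcp_rot: [-180.0, -0.0, 179.8]
wrist_force: [0.7, -0.4, -1.6]
opening: 0.0557
grasp_force: 43.0
```

```bash
python3 - <<'E'
from h import *
o=bot.get_obs(); z=o['ee_pos'][2]-.0118
layer(o['ee_pos'],z-.003,z+.003,.029)
layer([.4532,.1782],.054,.062,.03,'w5.png')
E
```

```text
n 6319 medz 0.0997 centre [0.4546 0.1746] R 0.0286 res 0.0007 tcp [0.4542 0.1748 0.1112] rpy [-1.7998e+02 -4.0000e-02  1.7977e+02]
n 156 medz 0.058 centre [0.4599 0.1772] R 0.006 res 0.0025 tcp [0.4545 0.175  0.1117] rpy [-1.8000e+02  2.0000e-02  1.7978e+02]
```

View pics/w5.png

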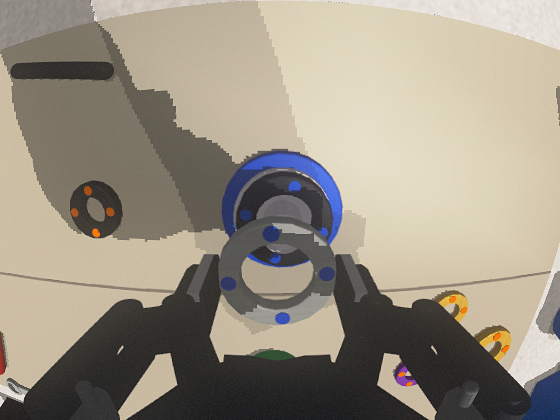

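The plate is held level at (277,272), with the nest and its magnet beyond at (283,208). It needs a small shift, then I can lower it.

Call:
move_arm(
  offset=[
    [0.17, 0.35, 0],
    [0, 0, 1.2],
    [0, 0, 1.2],
    [0, 0, 0],
    [0, 0, 0],
  ],
  twist=[
    [0, 0, 0],
    [0, 0, 0],
    [0, 0, 0],
    [0, 0, 0],
    [0, 0, 0],
  ],
  grip=[0.55, 0.55, 0.55, 0.55, 0.55],
)

```text
time: 15.6
ee_pos: [0.452, 0.1791, 0.0866]
tcp_rot: [-180.0, -0.1, 179.8]
wrist_force: [1.1, -0.1, -1.6]
opening: 0.0557
grasp_force: 43.0
```

```bash
python3 - <<'E'
from h import *
o=bot.get_obs(); z=o['ee_pos'][2]-.0118
layer(o['ee_pos'],z-.003,z+.003,.029)
E
```

```text
n 6312 medz 0.0751 centre [0.4523 0.1789] R 0.0286 res 0.0006 tcp [0.452  0.1791 0.0866] rpy [-1.7997e+02 -7.0000e-02  1.7985e+02]
```

Within 1 mm. Lowering by 2.6 cm, then gently.

Call:
move_arm(
  offset=[
    [-0.05, 0, 1],
    [0, 0, 1],
    [0, 0, 0.5],
    [0, 0, 0],
    [0, 0, 0],
  ],
  twist=[
    [0, 0, 0],
    [0, 0, 0],
    [0, 0, 0],
    [0, 0, 0],
    [0, 0, 0],
  ],
  grip=[0.55, 0.55, 0.55, 0.55, 0.55],
)

```text
time: 16.15
ee_pos: [0.4528, 0.1791, 0.0621]
tcp_rot: [-180.0, -0.0, 179.8]
wrist_force: [0.3, 0.1, -1.2]
opening: 0.0555
grasp_force: 43.0
```

Call:
move_arm(
  offset=[
    [0, 0, 0.1],
    [0, 0, 0],
  ],
  twist=[
    [0, 0, 0],
    [0, 0, 0],
  ],
  grip=[0.55, 0.55],
)

```text
time: 16.35
ee_pos: [0.453, 0.1793, 0.0614]
tcp_rot: [180.0, 0.0, 179.8]
wrist_force: [-0.2, -0.1, -0.4]
opening: 0.0559
grasp_force: 43.0
```

Call:
move_arm(
  offset=[
    [0, 0, 0.1],
    [0, 0, 0.1],
    [0, 0, 0],
  ],
  twist=[
    [0, 0, 0],
    [0, 0, 0],
    [0, 0, 0],
  ],
  grip=[0.55, 0.55, 0.55],
)

```text
time: 16.65
ee_pos: [0.4528, 0.1792, 0.0591]
tcp_rot: [-180.0, -0.0, 179.8]
wrist_force: [0.6, -0.5, -0.5]
opening: 0.0558
grasp_force: 43.0
```

Call:
move_arm(
  offset=[
    [0, 0, 0.1],
    [0, 0, 0],
  ],
  twist=[
    [0, 0, 0],
    [0, 0, 0],
  ],
  grip=[0.55, 0.55],
)

```text
time: 16.85
ee_pos: [0.4529, 0.1792, 0.0588]
tcp_rot: [180.0, 0.0, 179.8]
wrist_force: [-2.0, -1.0, 4.5]
opening: 0.0557
grasp_force: 43.6
```

Seated: 4.5 N at z = 0.0588, as predicted. Releasing.

Call:
move_arm(
  offset=[
    [0, 0, 0],
    [0, 0, 0],
    [0, 0, 0],
    [0, 0, 0],
    [0, 0, 0],
  ],
  twist=[
    [0, 0, 0],
    [0, 0, 0],
    [0, 0, 0],
    [0, 0, 0],
    [0, 0, 0],
  ],
  grip=[0.65, 0.75, 0.85, 0.95, 1],
)

```text
time: 17.35
ee_pos: [0.4529, 0.1792, 0.0581]
tcp_rot: [-180.0, -0.0, 179.8]
wrist_force: [-0.5, -0.1, -0.7]
opening: 0.0855
grasp_force: 0.0
```

Call:
move_arm(
  offset=[
    [0, 0, 0],
    [0, 0, -2],
    [0, 0, -4],
    [0, 0, -3],
    [0, 0, 0],
  ],
  twist=[
    [0, 0, 0],
    [0, 0, 0],
    [0, 0, 0],
    [0, 0, 0],
    [0, 0, 0],
  ],
  grip=[1, 1, 1, 1, 1],
)

```text
time: 17.85
ee_pos: [0.4546, 0.1799, 0.1526]
tcp_rot: [179.9, 0.3, 179.8]
wrist_force: [0.5, -0.1, -0.6]
opening: 0.0851
grasp_force: 0.0
```

```bash
python3 - <<'E'
from h import *
layer([.4532,.1782],.0435,.051,.05)
layer([.4532,.1782],.033,.041,.05)
layer([.449,.022],.009,.0155,.03)
E
```

```text
n 2963 medz 0.0474 centre [0.4536 0.1787] R 0.0287 res 0.0004 tcp [0.4546 0.1799 0.1526] rpy [179.86   0.35 179.84]
n 1106 medz 0.0372 centre [0.4476 0.1797] R 0.0295 res 0.0048 tcp [0.4539 0.1796 0.1503] rpy [179.92   0.2  179.84]
n 1336 medz 0.0122 centre [0.4521 0.0258] R 0.0236 res 0.001 tcp [0.4532 0.1793 0.1486] rpy [1.7997e+02 7.0000e-02 1.7984e+02]
```

Call:
move_arm(
  offset=[
    [0, -4.8, 0],
    [0, -4.8, 0],
    [0, -4.8, 2],
    [0, -1, 4],
    [0, 0, 0],
  ],
  twist=[
    [0, 0, 0],
    [0, 0, 0],
    [0, 0, 0],
    [0, 0, 0],
    [0, 0, 0],
  ],
  grip=[1, 1, 1, 1, 1],
)

```text
time: 18.5
ee_pos: [0.4491, 0.0253, 0.0836]
tcp_rot: [-180.0, -0.5, 179.7]
wrist_force: [-0.9, 0.7, -0.5]
opening: 0.0854
grasp_force: 0.0
```

```bash
python3 - <<'E'
from h import *
layer([.452,.026],.009,.0155,.035)
o=bot.get_obs();print(o['ee_pos'])
E
```

```text
n 2987 medz 0.0124 centre [0.4522 0.0253] R 0.0237 res 0.0006 tcp [0.4491 0.0253 0.0836] rpy [-179.96   -0.51  179.66]
[0.45028507 0.02642108 0.08641102]
```

Call:
move_arm(
  offset=[
    [-0.2, -0.1, 2],
    [0, 0, 2.5],
    [0, 0, 1.7],
    [0, 0, 0],
    [0, 0, 0],
  ],
  twist=[
    [0, 0, 0],
    [0, 0, 0],
    [0, 0, 0],
    [0, 0, 0],
    [0, 0, 0],
  ],
  grip=[0.9, 0.8, 0.75, 0.7, 0.7],
)

```text
time: 19.05
ee_pos: [0.455, 0.0269, 0.0284]
tcp_rot: [180.0, 0.0, 179.9]
wrist_force: [0.2, -0.3, 0.1]
opening: 0.0599
grasp_force: 0.0
```

Call:
move_arm(
  offset=[
    [0.28, -0.15, 0.5],
    [0, 0, 0],
    [0, 0, 0],
    [0, 0, 0],
    [0, 0, 0],
  ],
  twist=[
    [0, 0, 0],
    [0, 0, 0],
    [0, 0, 0],
    [0, 0, 0],
    [0, 0, 0],
  ],
  grip=[0.7, 0.6, 0.45, 0.45, 0.45],
  force=40,
)

```text
time: 19.55
ee_pos: [0.4519, 0.0246, 0.0232]
tcp_rot: [180.0, 0.1, 179.8]
wrist_force: [-2.2, 0.2, 6.4]
opening: 0.0462
grasp_force: 40.1
```

```bash
python3 - <<'E'
from h import *
layer([.4522,.0253],.009,.0155,.0245)
E
```

```text
n 5354 medz 0.0124 centre [0.4523 0.0249] R 0.024 res 0.0013 tcp [0.4519 0.0246 0.0232] rpy [1.7998e+02 5.0000e-02 1.7983e+02]
```

Call:
move_arm(
  offset=[
    [0, 0, -0.5],
    [0, 0, -2.5],
    [0, 0, -4],
    [0, 0, -4],
    [-1, -4, -0.5],
  ],
  twist=[
    [0, 0, 0],
    [0, 0, 0],
    [0, 0, 0],
    [0, 0, 0],
    [0, 0, 0],
  ],
  grip=[0.45, 0.45, 0.45, 0.45, 0.45],
)

```text
time: 20.1
ee_pos: [0.4633, -0.0135, 0.1427]
tcp_rot: [180.0, 0.4, -179.9]
wrist_force: [1.1, -0.2, 0.2]
opening: 0.0462
grasp_force: 41.3
```

Call:
move_arm(
  offset=[
    [-1, -4.5, 0],
    [-1, -4.5, 0],
    [-1, -4.2, 0],
    [0, 0, 0],
    [0, 0, 0],
  ],
  twist=[
    [0, 0, 0],
    [0, 0, 0],
    [0, 0, 0],
    [0, 0, 0],
    [0, 0, 0],
  ],
  grip=[0.45, 0.45, 0.45, 0.45, 0.45],
)

```text
time: 20.6
ee_pos: [0.491, -0.1484, 0.1371]
tcp_rot: [180.0, -0.0, 179.7]
wrist_force: [-1.4, 0.7, -1.1]
opening: 0.0464
grasp_force: 41.3
```

```bash
python3 - <<'E'
from h import *
e=[.424,-.149]
c=layer(e,.0185,.026,.05,'w6.png'); layer(c,.0095,.0165,.055); layer(c,.048,.056,.03)
o=bot.get_obs(); z=o['ee_pos'][2]-.0112
layer(o['ee_pos'],z-.003,z+.003,.0245)
E
```

```text
n 4062 medz 0.0226 centre [ 0.4212 -0.1595] R 0.0269 res 0.0004 tcp [ 0.491  -0.1484  0.1371] rpy [ 1.7998e+02 -2.0000e-02  1.7971e+02]
n 3408 medz 0.0145 centre [ 0.421  -0.1594] R 0.0377 res 0.0005 tcp [ 0.491  -0.1475  0.1371] rpy [ 1.7998e+02 -2.0000e-02  1.7979e+02]
n 160 medz 0.05 centre [ 0.4212 -0.1592] R 0.0047 res 0.0006 tcp [ 0.491  -0.147   0.1372] rpy [ 1.7998e+02 -1.0000e-02  1.7986e+02]
n 5319 medz 0.1264 centre [ 0.4916 -0.1468] R 0.0239 res 0.0008 tcp [ 0.4911 -0.1467  0.1373] rpy [1.7999e+02 1.0000e-02 1.7990e+02]
```

View pics/w6.png

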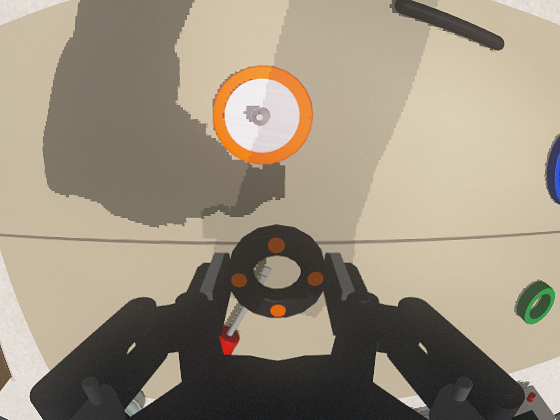

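The small magnet is held level at (277,271), and the orange nest is at (262,115).

Call:
move_arm(
  offset=[
    [3.5, -0.6, 0],
    [3.5, -0.6, 0],
    [0, 0, 2],
    [0, 0, 1],
    [0, 0, 0],
  ],
  twist=[
    [0, 0, 0],
    [0, 0, 0],
    [0, 0, 0],
    [0, 0, 0],
    [0, 0, 0],
  ],
  grip=[0.45, 0.45, 0.45, 0.45, 0.45],
)

```text
time: 21.3
ee_pos: [0.4207, -0.1585, 0.1059]
tcp_rot: [180.0, -0.1, 179.9]
wrist_force: [0.4, 0.4, -0.0]
opening: 0.0461
grasp_force: 41.3
```

```bash
python3 - <<'E'
from h import *
o=bot.get_obs(); z=o['ee_pos'][2]-.0112
layer(o['ee_pos'],z-.003,z+.003,.0245)
E
```

```text
n 5328 medz 0.095 centre [ 0.421  -0.1587] R 0.0239 res 0.0009 tcp [ 0.4207 -0.1585  0.1059] rpy [ 1.7996e+02 -1.0000e-01  1.7991e+02]
```

Call:
move_arm(
  offset=[
    [0, -0.05, 1.5],
    [0, 0, 1.5],
    [0, 0, 1.5],
    [0, 0, 1.0],
    [0, 0, 0],
  ],
  twist=[
    [0, 0, 0],
    [0, 0, 0],
    [0, 0, 0],
    [0, 0, 0],
    [0, 0, 0],
  ],
  grip=[0.45, 0.45, 0.45, 0.45, 0.45],
)

```text
time: 21.85
ee_pos: [0.4202, -0.1594, 0.05]
tcp_rot: [179.9, -0.2, 179.8]
wrist_force: [-0.7, -0.4, 0.6]
opening: 0.0463
grasp_force: 41.3
```

Call:
move_arm(
  offset=[
    [0, 0, 0.1],
    [0, 0, 0],
  ],
  twist=[
    [0, 0, 0],
    [0, 0, 0],
  ],
  grip=[0.45, 0.45],
)

```text
time: 22.05
ee_pos: [0.4215, -0.16, 0.0515]
tcp_rot: [-180.0, 0.0, 179.8]
wrist_force: [-0.4, 1.0, -0.1]
opening: 0.0464
grasp_force: 41.3
```

Call:
move_arm(
  offset=[
    [0, 0, 0.3],
    [0, 0, 0.15],
    [0, 0, 0],
    [0, 0, 0],
  ],
  twist=[
    [0, 0, 0],
    [0, 0, 0],
    [0, 0, 0],
    [0, 0, 0],
  ],
  grip=[0.45, 0.45, 0.45, 0.45],
)

```text
time: 22.45
ee_pos: [0.4211, -0.1599, 0.0466]
tcp_rot: [-180.0, 0.0, 179.8]
wrist_force: [-0.0, -0.2, -1.2]
opening: 0.0457
grasp_force: 41.3
```

Call:
move_arm(
  offset=[
    [0, 0, 0.1],
    [0, 0, 0],
  ],
  twist=[
    [0, 0, 0],
    [0, 0, 0],
  ],
  grip=[0.45, 0.45],
)

```text
time: 22.65
ee_pos: [0.4211, -0.1599, 0.0455]
tcp_rot: [180.0, -0.0, 179.8]
wrist_force: [-1.0, 0.4, -1.0]
opening: 0.0465
grasp_force: 41.3
```

Call:
move_arm(
  offset=[
    [0, 0, 0.1],
    [0, 0, 0],
  ],
  twist=[
    [0, 0, 0],
    [0, 0, 0],
  ],
  grip=[0.45, 0.45],
)

```text
time: 22.85
ee_pos: [0.4212, -0.1599, 0.0452]
tcp_rot: [-180.0, 0.0, 179.8]
wrist_force: [-2.3, 1.3, 6.0]
opening: 0.0461
grasp_force: 41.9
```

Call:
move_arm(
  offset=[
    [0, 0, 0],
    [0, 0, 0],
    [0, 0, 0],
    [0, 0, 0],
    [0, 0, 0],
  ],
  twist=[
    [0, 0, 0],
    [0, 0, 0],
    [0, 0, 0],
    [0, 0, 0],
    [0, 0, 0],
  ],
  grip=[0.5, 0.6, 0.7, 0.8, 0.9],
)

```text
time: 23.35
ee_pos: [0.4211, -0.1599, 0.0444]
tcp_rot: [180.0, -0.0, 179.8]
wrist_force: [0.1, 0.4, 1.2]
opening: 0.0767
grasp_force: 0.0
```

Call:
move_arm(
  offset=[
    [0, 0, 0],
    [0, 0, -2],
    [0, 0, -4],
    [0, 0, -4],
    [0, 0, 0],
  ],
  twist=[
    [0, 0, 0],
    [0, 0, 0],
    [0, 0, 0],
    [0, 0, 0],
    [0, 0, 0],
  ],
  grip=[1, 1, 1, 1, 1],
)

```text
time: 23.85
ee_pos: [0.4231, -0.1606, 0.1498]
tcp_rot: [-179.8, 0.4, 179.8]
wrist_force: [0.4, -0.2, 0.0]
opening: 0.0856
grasp_force: 0.0
```

```bash
python3 - <<'E'
from h import *
layer([.4211,-.1594],.031,.0375,.04)
E
```

```text
n 2217 medz 0.0344 centre [ 0.4216 -0.1605] R 0.0237 res 0.0004 tcp [ 0.4231 -0.1606  0.1498] rpy [-179.85    0.41  179.84]
```

The small magnet is seated. Now the small plate, near (0.556, 0.340).

Call:
move_arm(
  offset=[
    [-1.3, 4.8, 0],
    [-1.3, 4.8, 0],
    [-1.3, 4.8, 0],
    [-1.3, 4.8, 0],
    [-1.3, 4.8, 0],
  ],
  twist=[
    [0, 0, 0],
    [0, 0, 0],
    [0, 0, 0],
    [0, 0, 0],
    [0, 0, 0],
  ],
  grip=[1, 1, 1, 1, 1],
)

```text
time: 24.4
ee_pos: [0.4865, 0.0819, 0.1434]
tcp_rot: [-180.0, -0.1, 179.8]
wrist_force: [1.4, -0.9, -0.8]
opening: 0.0855
grasp_force: 0.0
```

Call:
move_arm(
  offset=[
    [-1.3, 4.8, 0],
    [-1.3, 4.8, 0],
    [-1.3, 4.8, 0],
    [-1.3, 4.8, 0],
    [-1.3, 4.8, 0],
  ],
  twist=[
    [0, 0, 0],
    [0, 0, 0],
    [0, 0, 0],
    [0, 0, 0],
    [0, 0, 0],
  ],
  grip=[1, 1, 1, 1, 1],
)

```text
time: 24.9
ee_pos: [0.5522, 0.3217, 0.143]
tcp_rot: [-179.9, -0.1, 179.9]
wrist_force: [1.7, -1.1, 0.2]
opening: 0.085
grasp_force: 0.0
```

Call:
move_arm(
  offset=[
    [-0.5, 2, 2],
    [0, 0, 1],
    [0, 0, 0],
    [0, 0, 0],
  ],
  twist=[
    [0, 0, 0],
    [0, 0, 0],
    [0, 0, 0],
    [0, 0, 0],
  ],
  grip=[0.9, 0.8, 0.75, 0.75],
)

```text
time: 25.3
ee_pos: [0.5572, 0.3387, 0.1142]
tcp_rot: [-180.0, -0.1, 179.8]
wrist_force: [0.4, -0.3, 0.2]
opening: 0.0637
grasp_force: 0.0
```

```bash
python3 - <<'E'
from h import *
layer([.556,.34],.005,.0115,.035,'w7.png')
E
```

```text
n 1949 medz 0.0084 centre [0.5573 0.3388] R 0.0216 res 0.0005 tcp [0.5572 0.3387 0.1142] rpy [-1.7995e+02 -6.0000e-02  1.7980e+02]
```

View pics/w7.png

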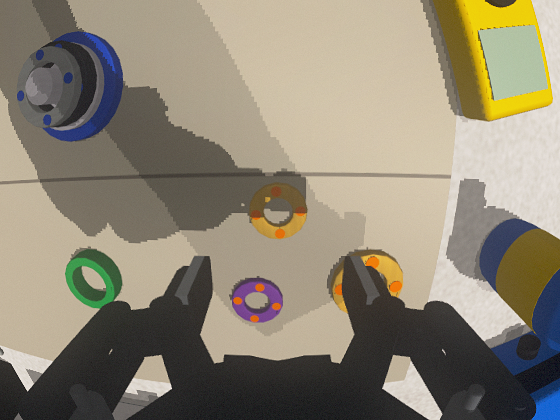

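The small brass ring is at (278,210), centred under the tool, with R ≈ 22 mm. The purple decoy is at (257,299) and the large brass one at (370,280). The large motor at (65,85) looks right.

Call:
move_arm(
  offset=[
    [0, 0, 3],
    [0, 0, 3],
    [0, 0, 2.2],
    [0, 0, 0],
    [0, 0, 0],
  ],
  twist=[
    [0, 0, 0],
    [0, 0, 0],
    [0, 0, 0],
    [0, 0, 0],
    [0, 0, 0],
  ],
  grip=[0.75, 0.7, 0.7, 0.7, 0.7],
)

```text
time: 25.85
ee_pos: [0.558, 0.3392, 0.034]
tcp_rot: [180.0, 0.1, 179.8]
wrist_force: [0.6, 0.2, 0.7]
opening: 0.0594
grasp_force: 0.0
```

```bash
python3 - <<'E'
from h import *
layer([.5573,.3388],.005,.0115,.03)
E
```

```text
n 3885 medz 0.0084 centre [0.5573 0.339 ] R 0.0217 res 0.0004 tcp [0.558  0.3392 0.034 ] rpy [1.7997e+02 5.0000e-02 1.7979e+02]
```

Call:
move_arm(
  offset=[
    [0.05, 0, 0.7],
    [0, 0, 0.5],
    [0, 0, 0],
    [0, 0, 0],
  ],
  twist=[
    [0, 0, 0],
    [0, 0, 0],
    [0, 0, 0],
    [0, 0, 0],
  ],
  grip=[0.65, 0.6, 0.6, 0.6],
)

```text
time: 26.3
ee_pos: [0.557, 0.3398, 0.0205]
tcp_rot: [-180.0, -0.0, 179.8]
wrist_force: [-0.4, -0.4, 0.2]
opening: 0.0509
grasp_force: 0.0
```

Call:
move_arm(
  offset=[
    [0, 0, 0],
    [0, 0, 0],
    [0, 0, 0],
    [0, 0, 0],
  ],
  twist=[
    [0, 0, 0],
    [0, 0, 0],
    [0, 0, 0],
    [0, 0, 0],
  ],
  grip=[0.5, 0.4, 0.4, 0.4],
  force=40,
)

```text
time: 26.7
ee_pos: [0.5572, 0.3399, 0.0211]
tcp_rot: [180.0, 0.0, 179.8]
wrist_force: [-1.2, -0.3, 5.9]
opening: 0.0415
grasp_force: 40.9
```

```bash
python3 - <<'E'
from h import *
layer([.5573,.3388],.005,.0115,.0225)
E
```

```text
n 4409 medz 0.0084 centre [0.5575 0.3392] R 0.0219 res 0.001 tcp [0.5572 0.3399 0.0211] rpy [1.7997e+02 4.0000e-02 1.7984e+02]
```

Call:
move_arm(
  offset=[
    [0, 0, -0.5],
    [0, 0, -2.5],
    [0, 0, -4],
    [0, 0, -4],
    [0, -3, -1.5],
  ],
  twist=[
    [0, 0, 0],
    [0, 0, 0],
    [0, 0, 0],
    [0, 0, 0],
    [0, 0, 0],
  ],
  grip=[0.4, 0.4, 0.4, 0.4, 0.4],
)

```text
time: 27.25
ee_pos: [0.5577, 0.3122, 0.1496]
tcp_rot: [179.8, 0.3, 180.0]
wrist_force: [0.3, -0.8, -0.3]
opening: 0.0412
grasp_force: 40.7
```

Call:
move_arm(
  offset=[
    [1.3, -4.7, 0],
    [1.3, -4.7, 0],
    [1.3, -4.7, 0],
    [1.3, -4.7, 0],
    [1.3, -4.7, 0],
  ],
  twist=[
    [0, 0, 0],
    [0, 0, 0],
    [0, 0, 0],
    [0, 0, 0],
    [0, 0, 0],
  ],
  grip=[0.4, 0.4, 0.4, 0.4, 0.4],
)

```text
time: 27.75
ee_pos: [0.4903, 0.0733, 0.1455]
tcp_rot: [-180.0, 0.0, 179.9]
wrist_force: [1.1, -0.8, -1.2]
opening: 0.0414
grasp_force: 40.7
```

Call:
move_arm(
  offset=[
    [1.3, -4.7, 0],
    [1.3, -4.7, 0],
    [1.3, -4.7, 0],
    [1.3, -4.7, 0],
    [1.3, -4.3, 0],
  ],
  twist=[
    [0, 0, 0],
    [0, 0, 0],
    [0, 0, 0],
    [0, 0, 0],
    [0, 0, 0],
  ],
  grip=[0.4, 0.4, 0.4, 0.4, 0.4],
)

```text
time: 28.25
ee_pos: [0.4246, -0.1578, 0.1457]
tcp_rot: [-180.0, 0.0, 179.8]
wrist_force: [0.4, -0.3, -1.0]
opening: 0.0415
grasp_force: 40.7
```

Call:
move_arm(
  offset=[
    [0, 0, 0],
    [0, 0, 0],
  ],
  twist=[
    [0, 0, 0],
    [0, 0, 0],
  ],
  grip=[0.4, 0.4],
)

```text
time: 28.45
ee_pos: [0.4252, -0.1567, 0.1455]
tcp_rot: [180.0, -0.0, 179.7]
wrist_force: [0.1, 1.2, -1.1]
opening: 0.0414
grasp_force: 40.8
```

```bash
python3 - <<'E'
from h import *
o=bot.get_obs(); z=o['ee_pos'][2]-.0131
c=layer(o['ee_pos'],z-.003,z+.003,.0225); print('tool move cm',(np.array([.4211,-.1594])-c)*[-100,100],o['wrist_force'])
E
```

```text
n 4398 medz 0.1328 centre [ 0.4256 -0.1568] R 0.0219 res 0.0008 tcp [ 0.4252 -0.1567  0.1455] rpy [179.99  -0.   179.68]
tool move cm [ 0.45386159 -0.25819781] [ 0.13402547  1.22859682 -1.13893169]
```

Call:
move_arm(
  offset=[
    [0.45, -0.25, 2],
    [0, 0, 2.5],
    [0, 0, 1.5],
    [0, 0, 0],
    [0, 0, 0],
  ],
  twist=[
    [0, 0, 0],
    [0, 0, 0],
    [0, 0, 0],
    [0, 0, 0],
    [0, 0, 0],
  ],
  grip=[0.4, 0.4, 0.4, 0.4, 0.4],
)

```text
time: 29.0
ee_pos: [0.4215, -0.1577, 0.086]
tcp_rot: [180.0, -0.0, 179.9]
wrist_force: [0.7, 0.5, -0.4]
opening: 0.0413
grasp_force: 40.8
```

```bash
python3 - <<'E'
from h import *
o=bot.get_obs(); z=o['ee_pos'][2]-.0131
c=layer(o['ee_pos'],z-.003,z+.003,.0225); print('tool move cm',(np.array([.4211,-.1594])-c)*[-100,100])
E
```

```text
n 4411 medz 0.0733 centre [ 0.4218 -0.1578] R 0.0219 res 0.0006 tcp [ 0.4215 -0.1577  0.086 ] rpy [ 1.7999e+02 -1.0000e-02  1.7991e+02]
tool move cm [ 0.06710348 -0.1591551 ]
```

Call:
move_arm(
  offset=[
    [0.07, -0.15, 0.5],
    [0, 0, 1],
    [0, 0, 1],
    [0, 0, 0],
    [0, 0, 0],
  ],
  twist=[
    [0, 0, 0],
    [0, 0, 0],
    [0, 0, 0],
    [0, 0, 0],
    [0, 0, 0],
  ],
  grip=[0.4, 0.4, 0.4, 0.4, 0.4],
)

```text
time: 29.55
ee_pos: [0.4201, -0.1598, 0.0601]
tcp_rot: [180.0, -0.0, 179.8]
wrist_force: [0.8, 1.1, -1.1]
opening: 0.0416
grasp_force: 40.8
```

Call:
move_arm(
  offset=[
    [0, 0, 0.2],
    [0, 0, 0],
    [0, 0, 0],
  ],
  twist=[
    [0, 0, 0],
    [0, 0, 0],
    [0, 0, 0],
  ],
  grip=[0.4, 0.4, 0.4],
)

```text
time: 29.85
ee_pos: [0.4206, -0.1599, 0.0587]
tcp_rot: [-180.0, 0.0, 179.8]
wrist_force: [-0.4, 0.3, -0.6]
opening: 0.0412
grasp_force: 40.8
```

Call:
move_arm(
  offset=[
    [0, 0, 0.15],
    [0, 0, 0.1],
    [0, 0, 0],
  ],
  twist=[
    [0, 0, 0],
    [0, 0, 0],
    [0, 0, 0],
  ],
  grip=[0.4, 0.4, 0.4],
)

```text
time: 30.15
ee_pos: [0.4204, -0.1598, 0.0559]
tcp_rot: [180.0, -0.0, 179.8]
wrist_force: [-0.5, 0.6, -0.8]
opening: 0.0411
grasp_force: 40.8
```

Call:
move_arm(
  offset=[
    [0, 0, 0.1],
    [0, 0, 0],
  ],
  twist=[
    [0, 0, 0],
    [0, 0, 0],
  ],
  grip=[0.4, 0.4],
)

```text
time: 30.35
ee_pos: [0.4205, -0.1599, 0.0551]
tcp_rot: [-180.0, 0.0, 179.8]
wrist_force: [-1.0, 0.9, 0.4]
opening: 0.041
grasp_force: 40.9
```

Contact at the predicted height. Releasing.

Call:
move_arm(
  offset=[
    [0, 0, 0.04],
    [0, 0, 0],
    [0, 0, 0],
    [0, 0, 0],
    [0, 0, 0],
  ],
  twist=[
    [0, 0, 0],
    [0, 0, 0],
    [0, 0, 0],
    [0, 0, 0],
    [0, 0, 0],
  ],
  grip=[0.4, 0.5, 0.6, 0.7, 0.8],
)

```text
time: 30.85
ee_pos: [0.4204, -0.1599, 0.0545]
tcp_rot: [180.0, -0.0, 179.8]
wrist_force: [1.4, -0.1, -0.4]
opening: 0.0683
grasp_force: 0.0
```

Call:
move_arm(
  offset=[
    [0, 0, 0],
    [0, 0, -2],
    [0, 0, -4],
    [0, 0, -4],
    [0, 0, 0],
  ],
  twist=[
    [0, 0, 0],
    [0, 0, 0],
    [0, 0, 0],
    [0, 0, 0],
    [0, 0, 0],
  ],
  grip=[0.9, 1, 1, 1, 1],
)

```text
time: 31.35
ee_pos: [0.4224, -0.1606, 0.1599]
tcp_rot: [-179.8, 0.4, 179.8]
wrist_force: [0.3, -0.4, -0.4]
opening: 0.0854
grasp_force: 0.0
```

```bash
python3 - <<'E'
from h import *
layer([.4211,-.1594],.039,.045,.04,'w8.png')
layer([.4211,-.1594],.031,.0375,.04)
E
```

```text
n 1828 medz 0.0424 centre [ 0.4208 -0.1604] R 0.0217 res 0.0003 tcp [ 0.4224 -0.1606  0.1599] rpy [-179.85    0.41  179.84]
n 355 medz 0.0338 centre [ 0.4218 -0.1604] R 0.0238 res 0.0007 tcp [ 0.4217 -0.1603  0.1573] rpy [-179.91    0.25  179.84]
```

View pics/w8.png

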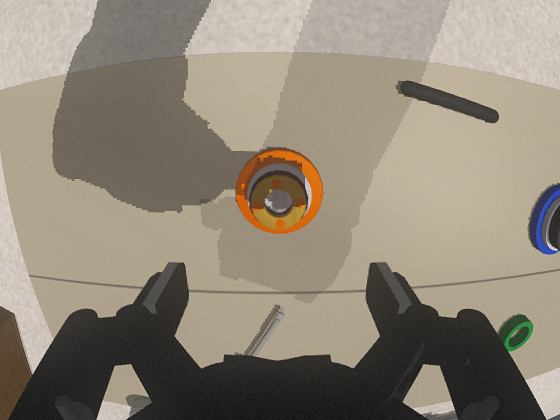

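The brass plate lies on the small magnet around the pole at (279,200), flat at 42 mm, and the gripper is clear. Handing in.

```bash
python3 -c "
from workcell import bot
print(bot.job_done())"
```

```text
the job is handed in; nothing more can be done
None
```

Both motors are assembled and the job is handed in (no verdict returned): all four rings measured at seated height and within about 2 mm of their pole axes, the gripper is clear, and no move touched the tape roll or screwdriver.

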